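Find the unlatched duct cover and open it

TASK

One of the four identical tread-plate covers on the bench's service duct has been left off its catch and we need to get at the air outlet under it. Press lightly with the fingertips on the ribbed far end of one cover after another, without forcing those that are fastened, until you find the one that rocks; press that one down so its near edge comes up, then push the edge up and over until the cover stands wide open against its stop. Touch and push only: leave everything that stands or lies on the duct and the bench where it is.

Things in the scene. Friction and masses are not known exactly. Their poses are not given: they have to be found in the camera images.
- duct: Grey steel box fixed to the bench, 640 mm long (its y), 182 mm deep (its x, away from the robot), 100 mm high, top level. Origin at bench level under the covers' pivot line; it spans x -100 to +82 mm, y -320 to +320 mm. Four openings 103 x 133 mm, 129 mm apart (y = +193.5, +64.5, -64.5, -193.5), 26 mm rails between, 24 mm in front and behind, hollow below; a 58 mm high brass coupling in each at x = -45 mm.
- cover1 (a joint): Tilt of the leftmost (+y) cover. 0 = shut, flush; grows as the far end goes down and the near edge comes up; pi/2 = upright; 1.75 = wide open, just past upright against its stop. All four covers are alike: bare metal tread plate 130 x 100 x 4 mm, 0.35 kg, on a rod across it (along the duct's y) 74 mm from the near edge, 56 mm from the far edge, 96 mm above the bench, level with the plate's underside.
- cover2 (a joint): Tilt of the second from the left cover. Same values as cover1. Three covers are held by a hidden sprung catch under the far edge: 10 N at the press point gives 1 to 2 mm (0.05 rad, never over 5 mm or 0.13 rad) and springs back. The fourth is off its catch: 3 to 6 N there tips it, and it keeps on going. Which one it is cannot be seen.
- cover3 (a joint): Tilt of the third from the left cover. Same values as cover1. The pivots are stiff (friction 0.09 N m): the loose cover stays at any angle it is left at and must be pushed all the way to its stop. Pressing a cover between pivot and near edge does not move it.
- cover4 (a joint): Tilt of the rightmost (-y) cover. Same values as cover1.
- cover1_press (a point): Point on the top face of the leftmost (+y) cover, middle of its width, 34 mm beyond the pivot line: centre of the far, ribbed end (three low ribs across), where it is pressed. 100 mm above the bench when shut; moves with the cover.
- cover1_edge (a point): Middle of the near edge of the leftmost (+y) cover (towards the robot), on its top face, 74 mm from the pivot line and 108 mm from its press point. 100 mm above the bench when shut; comes up and then back as the cover tips.
- cover2_press (a point): Point on the top face of the second from the left cover, middle of its width, 34 mm beyond the pivot line: centre of the far, ribbed end (three low ribs across), where it is pressed. 100 mm above the bench when shut; moves with the cover.
- cover2_edge (a point): Middle of the near edge of the second from the left cover (towards the robot), on its top face, 74 mm from the pivot line and 108 mm from its press point. 100 mm above the bench when shut; comes up and then back as the cover tips.
- cover3_press (a point): Point on the top face of the third from the left cover, middle of its width, 34 mm beyond the pivot line: centre of the far, ribbed end (three low ribs across), where it is pressed. 100 mm above the bench when shut; moves with the cover.
- cover3_edge (a point): Middle of the near edge of the third from the left cover (towards the robot), on its top face, 74 mm from the pivot line and 108 mm from its press point. 100 mm above the bench when shut; comes up and then back as the cover tips.
- cover4_press (a point): Point on the top face of the rightmost (-y) cover, middle of its width, 34 mm beyond the pivot line: centre of the far, ribbed end (three low ribs across), where it is pressed. 100 mm above the bench when shut; moves with the cover.
- cover4_edge (a point): Middle of the near edge of the rightmost (-y) cover (towards the robot), on its top face, 74 mm from the pivot line and 108 mm from its press point. 100 mm above the bench when shut; comes up and then back as the cover tips.
- tin: Round grease tin, 54 mm diameter, 48 mm high, standing on the duct's left closed end. Bystander, to be left alone. Origin: centre of its underside.
- bulb_box: Small carton 36 x 36 x 52 mm standing on the duct's right closed end. Bystander, to be left alone. Origin: centre of its underside.
- socket_a: Steel wrench socket, 22 mm diameter, 38 mm high, standing on the rail between the two left covers. Bystander, to be left alone. Origin: centre of its underside.
- socket_b: Steel wrench socket, 22 mm diameter, 38 mm high, standing on the rail between the two right covers. Bystander, to be left alone. Origin: centre of its underside.
- filter: White spin-on oil filter, 76 mm diameter, 82 mm high, standing on the bench to the left of the duct. Bystander, to be left alone. Origin: centre of its underside.
- screwdriver: Screwdriver 200 mm long lying on the bench in front of the duct, to the left. Bystander, to be left alone. Origin: underside, near mid-length.
- wrench: Spanner 190 mm long lying on the bench in front of the duct, to the right. Bystander, to be left alone. Origin: underside, near mid-length.
- spray: Steel spray can, 54 mm diameter, 160 mm high, standing on the bench to the right of the duct. Bystander, to be left alone. Origin: centre of its underside.

How it is judged:
By the outcome, as a careful person would: the job done as asked, in the order asked, and still so for the second after the job is handed in, with the robot touching nothing.
It also fails if it takes over 51 s, if anything falls off the work surface, if the arm or the gripper's body presses on something with over 40 N, if the wrist force passes 120 N, or if a joint passes its speed limit or range.

ROBOT

A 6-joint arm with a two-finger parallel gripper is mounted at the origin on the work surface. World frame = base frame: x ahead of the robot, y to its left, z up, the work surface at z = 0. Lengths are in mm, angles in rad, forces in N, time in s.
With the tool pointing down it reaches from about 325 to 875 mm from the base axis. Payload 4.4 kg.
Tool frame: the origin (TCP) lies on the centre line of the jaws, within the pads' length; the fingertips stand ahead of it and the grasp point (between the pads) lies 6 mm ahead of it (ctrl.tcp_to_tips is the z of the fingertips in the tool frame, in mm); z points along the fingers, y is the direction in which the jaws open and shut (so a half turn about z gives the same grasp; the last joint's range is limited). The gripper opens to 85 mm and grips with 20 to 120 N. Pads are 22 mm wide; open, the fingers measure 114 mm over their backs; the gripper's body (76 mm by 85 mm) begins 54 mm behind the grasp point. The pads swing forward as they close: fully open they stand 13 mm farther back than shut.
Start: joints at [1.014, 0.207, 1.542, -0, 1.393, -0.15], TCP at [227.521, 528.073, 256.282] pointing down, gripper open.
Joint ranges: [-2.73, 2.73], [-0.86, 2.22], [0.23, 2.46], [-1.11, 4.25], [0.08, 2.63], [-2.82, 2.82]. Speed limits (rad/s): [2.79, 2.79, 3.14, 3.14, 3.14, 3.14].

INTERFACE

Orientations are given as a 3x3 rotation matrix whose columns are the frame's x, y, z axes.
In Python, from plant import ctrl, sensors, optics gives the robot as it stands. Calls block until the motion is done:
- ctrl.move_ptp(position, orientation): joint-space move of the TCP to a pose.
- ctrl.move_l(position, rot=None, vel=150, threshold=None): straight line of the TCP; rot=None keeps the orientation; vel is the mean speed in mm/s. With threshold (N) it stops when the force on the tool has changed by that much, and returns True; else False.
- ctrl.set_joints(angles): joint-space move.
- ctrl.gripper_to(opening, force=None): finger opening in mm; force is the grip in N (None keeps the last); returns when the fingers have stopped.
- ctrl.hold(seconds).
- ctrl.solve_ik(position, orientation): joint angles nearest the present ones, or None.
- sensors.read_state(): the state.
- optics.grab_frame(name): name is "scene" or "top" or "wrist"; returns (picture, depth): 400x640x3 uint8, red, green, blue; 400x640 float32, mm along the optical axis (not along the pixel's ray), 0 where there is no reading.
- optics.camera_params(name): a dict with "mtx" (3x3 intrinsics, pixels), "R" (3x3) and "t" (3): a world point X has camera coordinates R X + t; the wrist camera has in their place "T_tool_cam" (4x4, takes a point from camera to tool coordinates, whose origin is the TCP and whose axes are the flange's). Camera axes: x right, y down, z forward; pixel columns grow to the right and rows downward; lengths in mm; the calibration is good to about 2 mm. A picture is of the moment at which its call begins: read the wrist's pose just before it. camera_params takes no time and is no camera call.
A pose or a line that the arm cannot do raises ctrl.MotionError and nothing moves.
- ctrl.finish_job(): hands the job in, once; it reports no verdict.
The state is a dict: "t": time; "q": joint angles; "qvel": joint speeds; "tau": joint torques, N m; "eef_pos": TCP position; "eef_rot": TCP orientation; "force": force on the tool from outside, world axes, zero at the start; "wrist_torque": the same for the moment, N m; "grip_width": finger opening in mm.
Only numpy, scipy, OpenCV 4.12 (cv2) and the standard library are available. Lean on these libraries where they do the work, as an engineer would, in place of code of your own. Each camera call takes 0.05 s, during which the arm holds its last target. There are 200 camera calls.

## Working session

There is one attempt and no reset: what is moved stays moved. The work goes in short steps, each a Python script; the robot and the scene stay as the last script left them, time stands still between calls to the robot, and variables do not carry over. Pictures are saved under pics/ and viewed, about 8 in all and at most 12, crops included, and the job is handed in when it is done.

```bash
ls; mkdir -p pics; python3 - <<'E'
from plant import ctrl, sensors, optics
import cv2, numpy as np
for n in("scene","top"):
    im,d=optics.grab_frame(n); cv2.imwrite(f"pics/{n}0.png",im[:,:,::-1]); np.savez(f"{n}0.npz",im=im,d=d)
    p=optics.camera_params(n); C=-p["R"].T@p["t"]; print(n,p["mtx"].tolist(),C.round(),p["R"].round(3).tolist())
print(optics.camera_params("wrist")["T_tool_cam"].round(2).tolist(),ctrl.tcp_to_tips)
s=sensors.read_state();print({k:np.round(v,3).tolist() for k,v in s.items()})
E
```

```text
pics
scene [[402.18037471816064, 0.0, 318.62231542895915], [0.0, 402.18037471816064, 197.19331006945507], [0.0, 0.0, 1.0]] [1040.  679.  708.] [[-0.78, 0.625, -0.006], [0.363, 0.444, -0.819], [-0.509, -0.642, -0.573]]
top [[441.87218592613544, 0.0, 325.6027561203621], [0.0, 441.87218592613544, 201.9659103586859], [0.0, 0.0, 1.0]] [ 401.  -35. 1334.] [[-0.005, -1.0, -0.021], [-0.997, 0.007, -0.083], [0.083, 0.021, -0.996]]
[[-0.0, -0.96, -0.26, 66.15], [1.0, -0.0, 0.0, -0.53], [-0.0, -0.26, 0.96, -116.39], [0.0, 0.0, 0.0, 1.0]] 25.0
{'t': 0.1, 'q': [1.014, 0.207, 1.543, 0.0, 1.394, -0.151], 'qvel': [0.002, -0.002, -0.003, 0.0, 0.002, -0.001], 'tau': [-0.001, -38.409, -29.255, -0.0, 0.005, 0.0], 'eef_pos': [227.148, 527.524, 255.203], 'eef_rot': [[-0.918, 0.396, -0.001], [0.396, 0.918, -0.002], [0.0, -0.002, -1.0]], 'force': [-0.685, -0.177, -0.963], 'wrist_torque': [-0.029, -0.015, 0.048], 'grip_width': 85.193}
```

View pics/scene0.png

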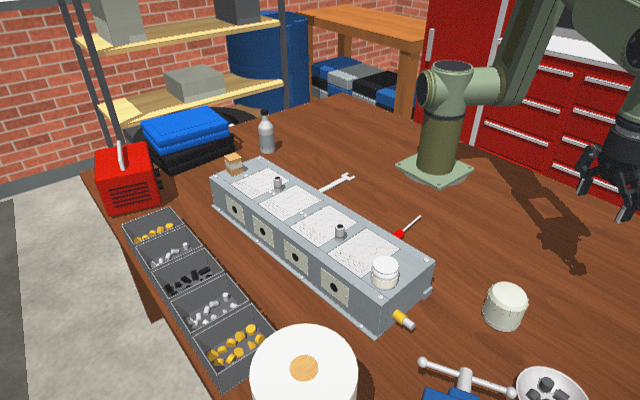

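View pics/top0.png

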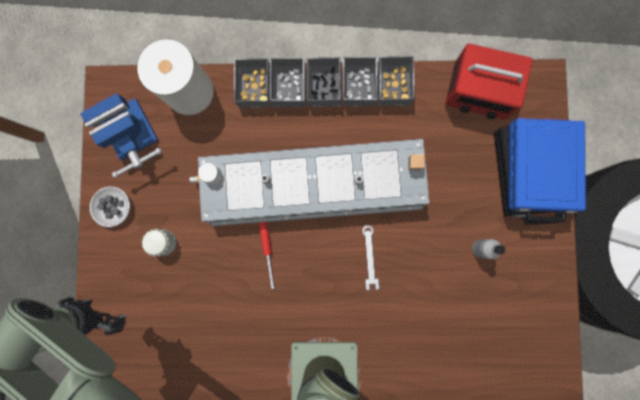

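The scene view shows four light tread covers on a grey duct. In the top view they are at about (244,186), (289,182), (335,178) and (381,174). The tin is at (208,174), the carton at (417,161), and the sockets at (267,181) and (360,180). Next I'll fit the duct pose from depth.

```bash
cat > h.py <<'E'
from plant import ctrl, sensors, optics
import cv2, numpy as np
def cam(n,s=None):
    p=optics.camera_params(n); K=p["mtx"]
    if n!="wrist": return K,p["R"],np.asarray(p["t"])
    T=np.eye(4);T[:3,:3]=s["eef_rot"];T[:3,3]=s["eef_pos"];T=np.linalg.inv(T@p["T_tool_cam"])
    return K,T[:3,:3],T[:3,3]
def cloud(d,K,R,t):
    v,u=np.mgrid[:d.shape[0],:d.shape[1]]
    c=np.stack([(u-K[0,2])/K[0,0]*d,(v-K[1,2])/K[1,1]*d,d],-1)
    return (c-t)@R
def proj(X,K,R,t):
    c=np.atleast_2d(X)@R.T+t; c=c@K.T; return c[:,:2]/c[:,2:]
E
python3 - <<'E'
from h import *
for n in("scene","top"):
    z=np.load(n+"0.npz"); P=cloud(z["d"],*cam(n)); 
    m=(z["d"]>0)&(abs(P[...,2]-100)<9)&(P[...,0]>330)&(P[...,0]<700)&(abs(P[...,1])<480)
    k,l,st,_=cv2.connectedComponentsWithStats(m.astype(np.uint8)); i=1+st[1:,4].argmax(); Q=P[l==i]
    print(n,st[i],np.percentile(Q[:,2],[5,50,95]))
    print(cv2.minAreaRect(Q[:,:2].astype(np.float32)))
    b=(z["d"]>0)&(abs(P[...,2])<15); print("bench z",np.median(P[b][:,2]))
    # tall things on the duct and others
    c,sz,a=cv2.minAreaRect(Q[:,:2].astype(np.float32))
    for lo,hi in((115,180),):
        m=((z["d"]>0)&(P[...,2]>lo)&(P[...,2]<hi)&(P[...,0]>330)&(P[...,0]<650)&(abs(P[...,1])<450)).astype(np.uint8)
        k,l,st,_=cv2.connectedComponentsWithStats(m)
        for i in range(1,k):
            if st[i,4]>12: print("  obj",st[i],P[l==i].mean(0).round(),P[l==i].max(0).round())
E
```

```text
scene [  209   156   227   153 11491] [ 96.73551617  99.21540553 101.28146257]
((566.0388793945312, 28.22369384765625), (185.2162628173828, 643.5432739257812), 4.190239906311035)
bench z -0.7712399403325005
  obj [224 153  18  19 260] [ 613. -249.  139.] [ 628. -235.  153.]
  obj [273 176   9  12  83] [565. -96. 130.] [574. -87. 140.]
  obj [335 224  10  14 120] [571. 162. 130.] [579. 171. 139.]
  obj [371 256  28  31 701] [591. 319. 139.] [612. 340. 150.]
top [  198   139   231    82 13587] [ 95.07791574  99.1879328  103.29134335]
((568.5906372070312, 29.608642578125), (182.80621337890625, 641.6410522460938), 4.153575420379639)
bench z -0.7230392641119221
  obj [409 154  16  15 226] [ 609. -255.  148.] [ 630. -238.  159.]
  obj [199 163  22  20 343] [583. 308. 143.] [610. 336. 154.]
  obj [261 174   9   9  59] [569. 157. 135.] [579. 167. 141.]
  obj [355 175   8   9  55] [ 564. -100.  136.] [574. -90. 145.]
```

```bash
cat >> h.py <<'E'
a=np.radians(4.17); ex=np.array([np.cos(a),np.sin(a),0]); ey=np.array([-np.sin(a),np.cos(a),0])
O=np.array([567.3,28.9,0])+9*ex
ROT=np.column_stack([-ex,ey,[0,0,-1]])
CY=[193.5,64.5,-64.5,-193.5]
def W(x,y,ztip): return O+x*ex+y*ey+np.array([0,0,ztip+ctrl.tcp_to_tips])   # duct coords, fingertip height -> TCP
def rep(tag):
    s=sensors.read_state(); p=s["eef_pos"]-O
    print(tag,"t%.2f"%s["t"],"duct x %.1f y %.1f tip z %.1f"%(p@ex,p@ey,s["eef_pos"][2]-ctrl.tcp_to_tips),"F",np.round(s["force"],1),flush=True)
    return s
def probe(i):
    ctrl.move_l(W(34,CY[i],118),vel=120); rep("above")
    hit=ctrl.move_l(W(34,CY[i],92),vel=12,threshold=6)
    rep(f"cover{i+1} hit={hit}"); return hit
E
python3 - <<'E'
from h import *
ctrl.gripper_to(0); print(ctrl.tcp_to_tips)
ctrl.move_ptp(W(34,CY[0],175),ROT); s=rep("over 1")
im,d=optics.grab_frame("wrist"); K,R,t=cam("wrist",s)
cv2.imwrite("pics/w_raw.png",im[:,:,::-1])
for y in CY[:2]:
    for x,yy in((34,y),(-74,y),(56,y+50),(56,y-50),(-74,y+50),(-74,y-50)):
        q=proj(O+x*ex+yy*ey+[0,0,100],K,R,t)[0]; cv2.circle(im,tuple(int(round(v)) for v in q),4,(255,0,0),1)
cv2.imwrite("pics/w1.png",im[:,:,::-1])
E
```

```text
25.0
over 1 t2.62 duct x 33.7 y 194.5 tip z 175.2 F [ 0.6 -0.5  0.4]
```

View pics/w1.png

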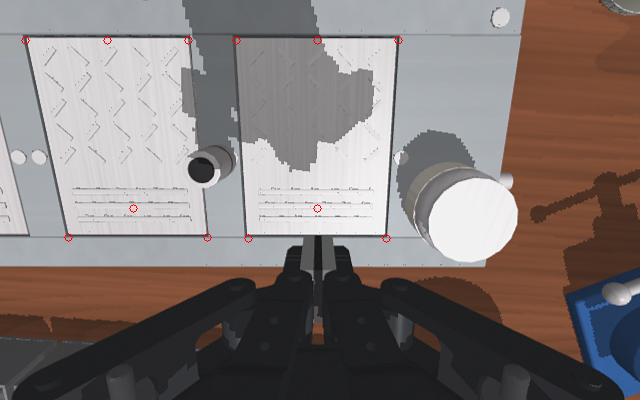

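The predicted corners and press points lie within about 2 px of the plate outlines, with cover 1's far corners at (248,238) and (386,238). The socket is at (212,165) and the tin at (465,212). I'll check how wide the finger linkage is before planning the deep press, and probe cover 1.

```bash
python3 - <<'E'
from h import *
s=sensors.read_state(); im,d=optics.grab_frame("wrist")
T=optics.camera_params("wrist")["T_tool_cam"]; K,_,_=cam("wrist",s)
P=cloud(d,K,T[:3,:3].T,-T[:3,:3].T@T[:3,3]); m=(d>0)&(P[...,2]<28)&(P[...,2]>-90)&(abs(P[...,1])<90)
Q=P[m]
for lo in range(-90,28,10):
    q=Q[(Q[:,2]>=lo)&(Q[:,2]<lo+10)]
    if len(q)>5: print("tool z",lo,"y",np.percentile(q[:,1],[1,99]).round(),"x",np.percentile(q[:,0],[1,99]).round(),len(q))
if probe(0): ctrl.move_l(W(34,CY[0],125),vel=100)
rep("end")
E
```

```text
tool z -80 y [-19.  18.] x [18. 21.] 2233
tool z -70 y [-61.  59.] x [ 7. 20.] 12150
tool z -60 y [-58.  57.] x [-3. 18.] 13822
tool z -50 y [-51.  49.] x [-6. 18.] 10243
tool z -40 y [-43.  42.] x [-8. 17.] 6034
tool z -30 y [-36.  35.] x [-8. 14.] 4890
tool z -20 y [-27.  26.] x [-10.  14.] 1488
tool z -10 y [-14.  13.] x [ 7. 12.] 568
tool z 0 y [-14.  13.] x [ 7. 12.] 685
tool z 10 y [-14.  12.] x [ 7. 12.] 516
tool z 20 y [-10.   7.] x [ 7. 11.] 54
above t3.34 duct x 34.2 y 193.7 tip z 118.2 F [0.2 0.3 0.9]
cover1 hit=True t4.81 duct x 34.1 y 193.5 tip z 99.3 F [-0.3  0.1  4.2]
end t5.22 duct x 34.4 y 193.6 tip z 125.6 F [ 0.2 -0.5 -0.2]
```

```bash
cat >> h.py <<'E'
def probe(i):
    ctrl.move_l(W(34,CY[i],106),vel=120)
    hit=ctrl.move_l(W(34,CY[i],93),vel=9,threshold=8.5)
    rep(f"cover{i+1} hit={hit}"); return hit
E
python3 - <<'E'
from h import *
for i in range(4):
    if i: ctrl.move_l(W(34,CY[i],160),vel=200)
    if not probe(i): break
    ctrl.move_l(W(34,CY[i],160),vel=150)
E
```

```text
cover1 hit=True t6.42 duct x 34.0 y 193.5 tip z 99.2 F [-0.8  0.2  4.2]
cover2 hit=False t9.97 duct x 34.1 y 64.5 tip z 93.0 F [-1.1 -0.8  4.2]
```

Cover 2 went down 7 mm under 4 N, so it is the loose one; cover 1 held at about 0.8 mm. Next I'll press cover 2 further down, back out and look.

```bash
python3 - <<'E'
from h import *
print(ctrl.move_l(W(34,CY[1],71),vel=30,threshold=30)); rep("down")
ctrl.move_l(W(36,CY[1],195),vel=150); rep("up")
ctrl.move_l(W(-105,CY[1],205),vel=200); s=rep("front")
im,d=optics.grab_frame("scene"); cv2.imwrite("pics/s2.png",cv2.resize(im[120:320,180:460],None,fx=2.5,fy=2.5)[:,:,::-1])
P=cloud(d,*cam("scene")); X=P-O; x=X@ex;y=X@ey;z=P[...,2]
m=(d>0)&(abs(y-CY[1])<35)&(z>108)&(z<185)&(x>-72)&(x<20)
A=np.c_[x[m],z[m]]; print(len(A),"slope",np.degrees(np.arctan(np.polyfit(A[:,0],A[:,1],1)[0])) if len(A)>9 else None, A.min(0) if len(A) else 0,A.max(0) if len(A) else 0)
E
```

```text
False
down t10.85 duct x 33.8 y 64.5 tip z 70.4 F [ 1.6 -0.3  1.1]
up t11.82 duct x 35.0 y 64.6 tip z 193.6 F [-1.2 -0.7 -0.4]
front t12.68 duct x -104.3 y 64.4 tip z 205.0 F [ 0.6  0.7 -0.7]
615 slope -48.56459167673095 [-48.0022461  108.02545365] [ -4.13061167 155.27257536]
```

View pics/s2.png

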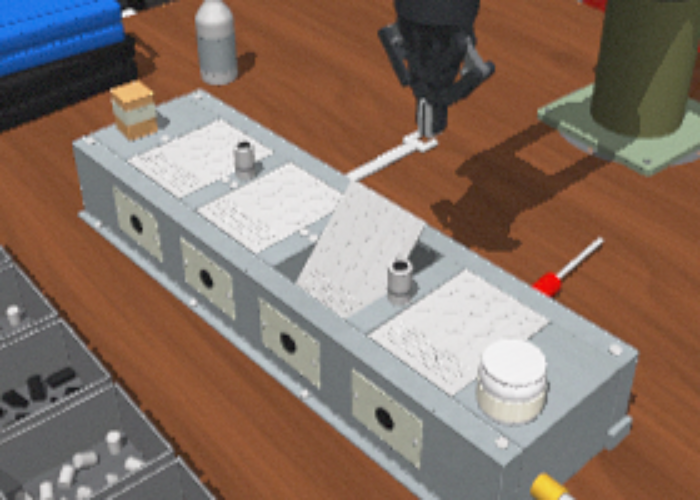

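The scene crop shows cover 2 tipped about 49° with its near edge up at crop pixel (390,200), and sockets, tin and carton in place. The depth fit gives 0.85 rad with the edge at z≈155. Next I'll push the edge over from the front.

```bash
python3 - <<'E'
from h import *
ctrl.move_l(W(-100,CY[1],136),vel=150); rep("low")
h=ctrl.move_l(W(-15,CY[1],138),vel=60,threshold=15); rep(f"push {h}")
h2=ctrl.move_l(W(12,CY[1],138),vel=25,threshold=12); rep(f"stop {h2}")
E
```

```text
low t13.34 duct x -99.3 y 64.5 tip z 136.2 F [ 0.4 -0.7 -0.1]
push False t14.91 duct x -15.1 y 64.5 tip z 138.0 F [-0.4  0.2 -0.4]
stop True t15.54 duct x -4.9 y 64.6 tip z 136.7 F [ 0.4  0.3 -0.2]
```

```bash
cat >> h.py <<'E'
def look(tag):
    im,d=optics.grab_frame("scene"); cv2.imwrite(f"pics/{tag}.png",cv2.resize(im[120:320,180:460],None,fx=2.5,fy=2.5)[:,:,::-1])
    P=cloud(d,*cam("scene")); X=P-O; x=X@ex;y=X@ey;z=P[...,2]
    m=(d>0)&(abs(y-CY[1])<35)&(z>108)&(z<164)&(x>-45)&(x<40)
    p=np.polyfit(z[m],x[m],1); print(tag,m.sum(),"tilt %.3f"%(np.pi/2+np.arctan(p[0])),"x at z96 %.1f"%np.polyval(p,96),"zmax %.0f"%z[(d>0)&(abs(y-CY[1])<35)&(abs(x)<30)].max())
E
python3 - <<'E'
from h import *
ctrl.move_l(W(-60,CY[1],138),vel=120); rep("back"); look("s3")
E
```

```text
back t16.14 duct x -59.3 y 64.4 tip z 138.3 F [ 0.2 -0.5 -0.5]
s3 311 tilt 1.749 x at z96 2.7 zmax 486
```

View pics/s3.png

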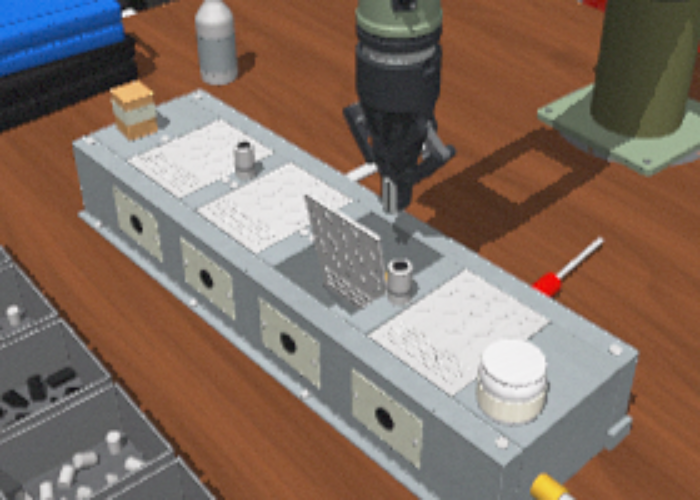

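The crop shows cover 2 standing just past upright at (345,250), with a fitted tilt of 1.75 rad, and the bystanders unmoved. I'll give it one gentle push to confirm the stop, then retreat.

```bash
python3 - <<'E'
from h import *
ctrl.move_l(W(-15,CY[1],139),vel=100)
h=ctrl.move_l(W(10,CY[1],139),vel=15,threshold=10); rep(f"nudge {h}")
ctrl.move_l(W(-90,CY[1],139),vel=120); ctrl.move_l(W(-120,CY[1],230),vel=150); rep("clear"); look("s4")
im,d=optics.grab_frame("top"); im0=np.load("top0.npz")["im"]
z0=np.load("scene0.npz"); im1,d1=optics.grab_frame("scene")
for n,X,a,b in(("top",[(208,174),(417,161),(267,181),(360,180),(158,242),(266,240),(371,258),(488,248)],im0,im),):
    for u,v in X: print(n,(u,v),np.abs(a[v-9:v+10,u-9:u+10].astype(int)-b[v-9:v+10,u-9:u+10]).mean().round(1))
cv2.imwrite("pics/top4.png",im[:,:,::-1])
E
```

```text
nudge True t17.73 duct x -4.4 y 64.5 tip z 138.3 F [ 1.1  0.3 -0.1]
clear t19.38 duct x -120.2 y 64.5 tip z 229.3 F [ 0.4  0.4 -0.4]
s4 305 tilt 1.750 x at z96 2.7 zmax 169
top (208, 174) 0.9
top (417, 161) 1.7
top (267, 181) 46.8
top (360, 180) 1.5
top (158, 242) 1.2
top (266, 240) 2.1
top (371, 258) 1.8
top (488, 248) 1.8
```

View pics/top4.png

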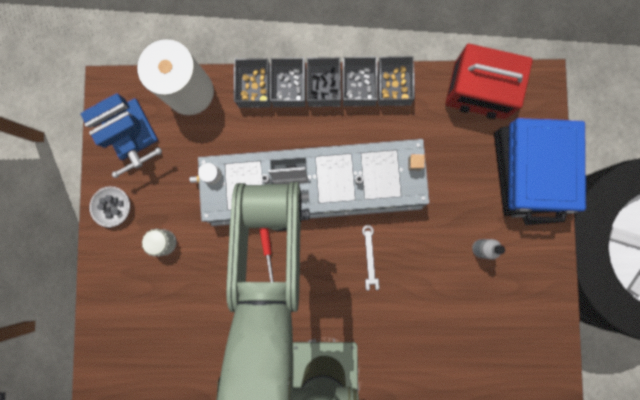

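The top view shows cover 2 open at (290,170) and everything else where it was. The only changed patch, around socket_a at (267,181), is partly hidden by the arm; the scene crop shows that socket still standing in place. Handing in.

```bash
python3 - <<'E'
from h import *
z=np.load("scene0.npz"); im,d=optics.grab_frame("scene")
for D in(z["d"],d):
    P=cloud(D,*cam("scene")); X=P-O; m=(D>0)&(P[...,2]>118)&(P[...,2]<145)&(abs(X@ey-129)<18)&(abs(X@ex)<30); print("socket_a",P[m].mean(0).round(1),m.sum())
ctrl.finish_job()
E
```

```text
socket_a [570.6 161.9 132.2] 107
socket_a [571.1 159.1 132. ] 127
the job is handed in; nothing more can be done
```

The loose cover was cover 2, second from the left. It now stands wide open against its stop, and I handed the job in at about 19.5 s of the 51 s allowed.

- **Finding it:** Cover 1 gave about 0.8 mm under light presses (stop thresholds 6 and 8.5 N), so it is fastened. Cover 2 went down 7 mm under about 4 N and kept going. I did not touch covers 3 and 4.
- **Opening it:** I pressed cover 2 down until it stood at about 0.85 rad. I then pushed its near edge up and over from the front until it met resistance.
- **Last checks:** A second gentle push stopped at the same place (−4.4 mm, against −4.9 mm the first time). The depth fit gave a tilt of 1.750 rad with the arm backed off. The arm was clear of everything when I handed in.
- **Bystanders:** Seven of the eight looked unchanged between the first and last top pictures.
- **Check that disagreed:** For socket_a, the top view was partly hidden by the arm. In the scene-camera depth its centre read 2.8 mm different in y. I think that comes from the edge of the opened cover falling inside the measuring window, because 20 more pixels were counted. The socket stood in place in the pictures and no contact with it was felt, but I could not confirm its position independently.

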